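# Trip-test the bench supply switch

## Robot

A 7-joint arm with a two-finger parallel gripper is mounted at the origin on a cart in front of the work surface, level with it; the furniture and walls round the work are solid. World frame = base frame: x ahead of the robot, y to its left, z up, the work surface at z = 0. Lengths are in m, angles in degrees, forces in N, time in s.
With the tool pointing down it reaches from about 0.35 to 0.775 m from the base axis. Payload 3.1 kg.
Tool frame: the origin (TCP) lies on the centre line of the jaws, within the pads' length; the fingertips stand 17 mm ahead of it and the grasp point (between the pads) lies 2 mm behind it (robot.tip_reach is the distance from the TCP to the fingertips, in m); z points along the fingers, y is the line along which they close (so a half turn about z gives the same grasp; the last joint's range is limited). The gripper opens to 85 mm and grips with 20 to 120 N. Pads are 22 mm wide; open, the fingers measure 114 mm over their backs; the gripper's body (76 mm by 85 mm) begins 54 mm behind the grasp point. The pads swing forward as they close: fully open they stand 13 mm farther back than shut.
Start: joints at [-67.535, 17.813, 0.802, 86.603, -0.252, 75.585, -1.558], TCP at [0.231, 0.499, 0.248] pointing down, gripper open.
Joint ranges: [-154.91, 154.91], [-16.99, 109.72], [-72.82, 74.43], [7.12, 147.25], [-82.49, 262.49], [11.32, 116.49], [-174.64, 174.64]. Speed limits (degrees/s): [159.86, 159.86, 180, 180, 180, 180, 180].

## Interface

Orientations are given as [roll, pitch, yaw] about the fixed x, y, z axes, in that order (R = Rz(yaw) Ry(pitch) Rx(roll)).
In Python, from station import robot, fingers, vision, workorder, recognise gives the robot as it stands. Calls block until the motion is done:
- robot.move_to(position, orientation): joint-space move of the TCP to a pose.
- robot.line_to(position, orientation=None, velocity=0.15, f_stop=None): straight line of the TCP; orientation=None keeps the orientation; velocity is the mean speed in m/s. With f_stop (N) it stops when the force on the tool has changed by that much, and returns True; else False.
- robot.move_j(angles): joint-space move.
- fingers.gripper_to(opening, force=None): opening from 0.0 (shut) to 1.0 (fully open); force is the grip in N (None keeps the last); returns when the fingers have stopped.
- robot.pause(seconds).
- robot.inverse_kinematics(position, orientation): joint angles nearest the present ones, or None.
- vision.grab_frame(name): name is "side" or "top" or "wrist"; returns the picture (480x640x3 uint8, red, green, blue); there is no depth.
- vision.calibration(name): a dict with "mtx" (3x3 intrinsics, pixels), "extrinsics" (4x4, takes a point from world to camera coordinates); the wrist camera has in their place "T_tool_cam" (4x4, takes a point from camera to tool coordinates, whose origin is the TCP and whose axes are the flange's). Camera axes: x right, y up, looking along -z (the intrinsics and any distortion apply to the point x, -y, -z); pixel columns grow to the right and rows downward; lengths in m; the calibration is good to about 2 mm. A picture is of the moment at which its call begins: read the wrist's pose just before it. calibration takes no time and is no camera call.
A pose or a line that the arm cannot do raises robot.PlanningError and nothing moves.
- workorder.close_job(): hands the job in; it is judged then, once.
Trained networks look in the newest picture that a camera, given by its name, has taken for a name from the list of things; names that differ only in an ending like _2 or _b are one class to them, and where a whole thing is asked for, a point or a joint stands for the part that bears it (a point fixed in the world has none). Each returns a list of dicts, best first, with "p" (0 to 1); they miss things now and then, are a little off and sometimes report something else, mostly with a low value. They report only what shows in the picture. A call takes as long as a camera call.
- recognise(label, camera): "rect" ([centre column, centre row, width, height] in pixels, round what is visible of it).
Readings, each from a call of its own:
- robot.current_time_s(): time.
- robot.current_joint_positions(): joint angles.
- robot.current_dq(): joint speeds.
- robot.current_joint_torque(): joint torques, N m.
- robot.current_tool_pos(): TCP position.
- robot.current_eef_rot(): TCP orientation.
- robot.current_contact_force(): force on the tool from outside, world axes, zero at the start.
- robot.current_torque(): the same for the moment, N m.
- robot.current_finger_gap(): opening from 0.0 (shut) to 1.0 (fully open).
- robot.current_gripper_force(): force on a finger pad.
Only numpy, scipy, OpenCV 4.12 (cv2) and the standard library are available. Lean on these libraries where they do the work, as an engineer would, in place of code of your own. Each camera call takes 0.05 s, during which the arm holds its last target. There are 200 camera calls.

## Task

Do the start-of-shift trip test on the grey supply switch box, which stands tripped with its paddle up: press the square reset button fully in, then push the sprung paddle down until its catch holds it; press the round test button fully in so that the paddle jumps up, then reset the switch and latch the paddle down again, and leave it like that. Press the buttons one at a time and leave the tools lying round the box where they are.

Things in the scene. Friction and masses are not known exactly. Their poses are not given: they have to be found in the camera images.
- switch_box: Grey cast box, fixed to the bench: 150 (x) x 200 (y) x 75 mm high, foot flange 172 x 236 x 7 mm. Origin: centre of the underside; x to its rear (paddle hinge, conduit), y to its left (the side with the buttons), z up. Place and yaw vary. In this frame (mm): reset button (-32, 60), test button (32, 60), paddle hinge axis along y at (60, -45, 88).
- reset_top (a point): Centre of the top of the RESET button: black square cap 36 x 36 mm, on the left half of the cover, nearer the front (the side to which the paddle's free end points). Top 96 mm above the bench; pressed straight down 8.3 mm (about 4 N) in a bezel that stands 81 mm high; springs back. Pressing it fully sets the trip shaft.
- test_top (a point): Centre of the top of the TEST button: black round mushroom cap 38 mm across, 64 mm behind the reset button. Top 96 mm above the bench; travel 8.3 mm straight down (about 4 N); springs back. Pressing it fully trips the switch: the catch lets go and the paddle jumps up.
- paddle_press (a point): Middle of the ribbed black pad at the free end of the paddle, on its upper face: the place to press. It lies 92 mm from the hinge axis. With the paddle up it is about 144 mm above the bench, when latched about 97 mm, at the stop about 90 mm; on the way down it moves about 18 mm towards the front of the box.
- paddle_hinge (a joint): Angle of the paddle (dark grey metal lever 118 mm long, 46 mm wide, on the right half of the cover), rad: 0 = up (off; it is sprung to this), 0.55 = held down by its catch (on, level), 0.63 = stop. Press it past 0.60 (about 6 mm below the latched height at the pad; 2 to 6 N, then a hard stop) for the catch to snap over. The catch holds only if the switch has been reset; else the paddle springs up.
- paddle: The paddle itself, with its pad. Origin on the hinge axis; x along the paddle away from the free end, z out of its upper face.
- reset (a joint): Travel of the square reset button, m: 0 = out, 0.0083 = fully in.
- test (a joint): Travel of the round test button, m: 0 = out, 0.0083 = fully in.
- trip_shaft (a joint): Angle of the trip shaft inside the box, rad: 0 = tripped, 0.23 = set. It snaps to one end or the other. A small steel pointer in the slot between the two buttons shows it: towards the test button = tripped, towards the reset button = set.
- pliers: Pliers, 181 mm long, lying on the bench to the right of the box. Origin at the centre of its underside. To be left alone.
- try_square: Engineer's try square, 138 x 173 x 14 mm, lying to the left of the box. Origin at the centre of its underside. To be left alone.
- c_clamp: C clamp, 80 x 185 x 22 mm, lying behind the box. Origin at the centre of its underside. To be left alone.

How it is judged (in metres and radians):
On the way, in this order (a step that is already met when the one before it is completed fails the run):
1. the switch is reset, with the paddle still up (value of joint trip_shaft above 0.17 rad and value of joint paddle_hinge below 0.15 rad), for 0.1 s.
2. the paddle is held down by its catch, untouched (value of joint paddle_hinge above 0.5 rad and value of joint trip_shaft above 0.17 rad and contact force between each of the fingers, the arm and paddle below 0.3 N), for 0.2 s.
3. the test button has tripped the switch and the paddle has jumped up (value of joint trip_shaft below 0.06 rad and value of joint paddle_hinge below 0.15 rad), for 0.1 s.
4. the switch is reset again, with the paddle still up (all of step 1), for 0.1 s.
At the end, for the whole second after the job is handed in: After being reset, latched, tripped by the test button and reset again, the paddle is at rest, held down by its catch (joint 0.50 to 0.60), the trip shaft is set (above 0.17), both buttons are out (under 2 mm), and pliers, try square and C clamp lie within 30 mm of where they were (value of joint paddle_hinge between 0.5 and 0.6 rad and value of joint trip_shaft above 0.17 rad and value of joint each of reset, test below 0.002 m and velocity of joint paddle_hinge below 0.05 rad/s and distance of each of pliers, try_square, c_clamp from where it was at the start of the episode below 0.03 m); the robot touches nothing.
It fails at once if both buttons are pressed in at the same time (each more than 3 mm) (value of joint each of reset, test above 0.003 m).
It fails at once if the pliers, try square or C clamp is shifted more than 30 mm (distance of any of pliers, try_square, c_clamp from where it was at the start of the episode above 0.03 m).
It also fails if it takes over 48 s, if anything falls off the work surface, if the arm or the gripper's body presses on something with over 40 N, if the wrist force passes 120 N, or if a joint passes its speed limit or range.

## Working session

There is one attempt and no reset: what is moved stays moved. The work goes in short steps, each a Python script; the robot and the scene stay as the last script left them, time stands still between calls to the robot, and variables do not carry over. Pictures are saved under pics/ and viewed, at most 10 in all, crops included, and the job is handed in when it is done.

```bash
mkdir -p pics; ls
python3 - <<'E'
from station import robot, fingers, vision, workorder, recognise
import cv2, numpy as np
for c in ("top","side"):
    im=vision.grab_frame(c); cv2.imwrite(f"pics/{c}0.png",im[:,:,::-1])
    k=vision.calibration(c); print(c,{a:np.round(np.array(b),4).tolist() if not isinstance(b,str) else b for a,b in k.items()})
    for l in ("switch_box","reset_top","test_top","paddle_press","paddle","pliers","try_square","c_clamp"):
        print(l,[(np.round(d["rect"],1).tolist(),round(d["p"],2)) for d in recognise(l,c)[:2]])
print(robot.current_time_s(),robot.current_tool_pos(),robot.current_eef_rot())
E
```

```text
pics
top {'mtx': [[505.7495, 0.0, 309.7079], [0.0, 505.7495, 237.5738], [0.0, 0.0, 1.0]], 'extrinsics': [[-0.0068, -0.9998, -0.0161, 0.0357], [0.9877, -0.0092, 0.1562, -0.5585], [-0.1563, -0.0149, 0.9876, -1.1299], [0.0, 0.0, 0.0, 1.0]]}
switch_box [([372.5, 232.5, 105.7, 87.6], 0.68)]
reset_top [([347.9, 252.4, 21.3, 19.1], 0.56)]
test_top [([348.2, 223.8, 16.6, 20.5], 0.51)]
paddle_press [([401.4, 229.2, 28.7, 38.3], 0.82)]
paddle [([398.9, 228.7, 30.5, 43.4], 0.69)]
pliers [([460.4, 261.4, 39.3, 75.5], 0.79)]
try_square [([272.9, 252.0, 67.7, 62.0], 0.73)]
c_clamp [([336.5, 171.4, 78.3, 28.7], 0.76), ([373.3, 235.1, 101.2, 93.1], 0.24)]
side {'mtx': [[528.4997, 0.0, 309.3414], [0.0, 528.4997, 234.4244], [0.0, 0.0, 1.0]], 'extrinsics': [[0.9709, -0.238, -0.0248, -0.5104], [0.1401, 0.4813, 0.8653, -0.195], [-0.194, -0.8436, 0.5006, -1.1229], [0.0, 0.0, 0.0, 1.0]]}
switch_box [([346.6, 309.2, 118.2, 100.6], 0.76)]
reset_top [([313.3, 271.2, 16.4, 15.6], 0.62)]
test_top [([343.1, 263.9, 18.1, 9.5], 0.63)]
paddle_press [([346.5, 281.4, 53.6, 35.5], 0.66)]
paddle [([347.4, 283.6, 54.2, 34.4], 0.89), ([397.4, 281.4, 50.2, 50.1], 0.39)]
pliers [([342.1, 388.4, 96.9, 56.6], 0.82)]
try_square [([297.7, 249.5, 58.0, 23.0], 0.56), ([314.1, 270.2, 19.3, 17.8], 0.17)]
c_clamp [([397.4, 282.0, 50.9, 49.3], 0.7)]
0.9 [0.23113578 0.49907794 0.24828812] [-1.79999061e+02  1.48429073e-03  1.55149689e+02]
```

```bash
cat > h.py <<'E'
from station import robot, fingers, vision, workorder, recognise
import cv2, numpy as np
from scipy.optimize import least_squares
def proj(P,K,E):
    c=np.atleast_2d(P)@E[:3,:3].T+E[:3,3]; c=c*[1,-1,-1]; q=c@K.T; return q[:,:2]/q[:,2:]
def cal(n):
    k=vision.calibration(n)
    if n!="wrist": return np.array(k["mtx"]),np.array(k["extrinsics"])
    from scipy.spatial.transform import Rotation as R
    T=np.eye(4); T[:3,:3]=R.from_euler("xyz",robot.current_eef_rot(),degrees=True).as_matrix(); T[:3,3]=robot.current_tool_pos()
    return np.array(k["mtx"]),np.linalg.inv(T@np.array(k["T_tool_cam"]))
def box2w(p,pose):
    x,y,a=pose; c,s=np.cos(a),np.sin(a); p=np.atleast_2d(p)
    return np.c_[x+c*p[:,0]-s*p[:,1], y+s*p[:,0]+c*p[:,1], p[:,2]]
PTS={"reset_top":(-.032,.06,.096),"test_top":(.032,.06,.096)}
def fit(obs,x0):  # obs: list of (boxpoint, uv, K, E)
    f=lambda x: np.concatenate([proj(box2w(p,x),K,E)[0]-uv for p,uv,K,E in obs])
    return least_squares(f,x0,loss="soft_l1")
E
python3 - <<'E'
from h import *
obs=[]
D={"top":{"reset_top":(347.9,252.4),"test_top":(348.2,223.8)},"side":{"reset_top":(313.3,271.2),"test_top":(343.1,263.9)}}
for c in D:
    K,E=cal(c)
    for l,uv in D[c].items(): obs.append((PTS[l],np.array(uv),K,E))
r=fit(obs,[.6,-.1,0]); print(r.x,np.degrees(r.x[2]),r.fun.round(1))
for c in D:
    K,E=cal(c); im=cv2.imread(f"pics/{c}0.png")
    P=[(-.032,.06,.096),(.032,.06,.096),(.06,-.045,.088),(-.075,-.1,.075),(-.075,.1,.075),(.075,.1,.075),(.075,-.1,.075)]
    for q in proj(box2w(P,r.x),K,E): cv2.circle(im,tuple(int(v) for v in q.round()),1,(0,0,255),-1)
    cv2.imwrite(f"pics/{c}1.png",cv2.resize(im[140:440,200:500],(600,600),interpolation=2))
E
```

```text
[ 0.54945726 -0.11711409 -0.03165592] -1.8137506778324317 [ 1.1 -1.2  1.2 -1.1 -1.7 -5.8 -2.4 -2.5]
```

View pics/top1.png

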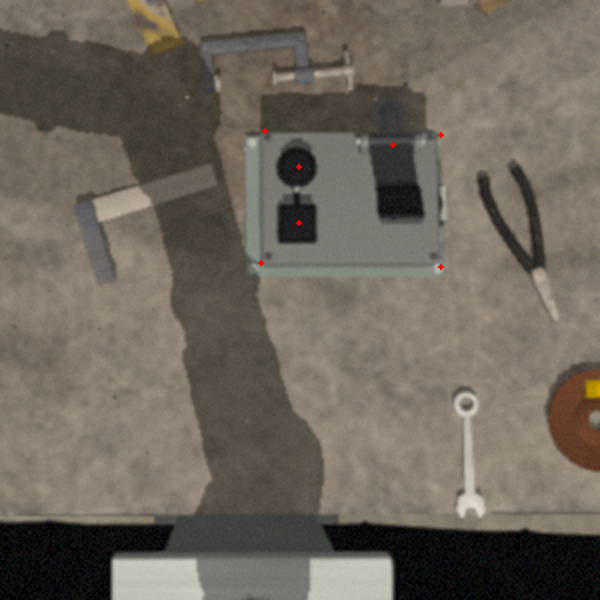

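View pics/side1.png

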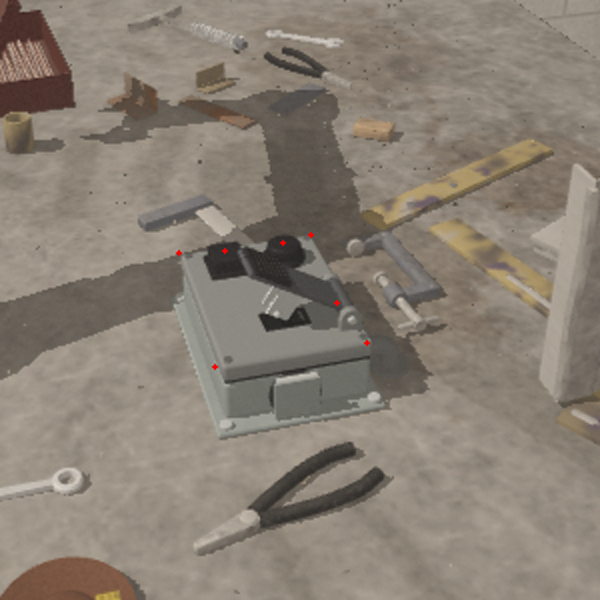

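Run:
```python
from h import *
fingers.gripper_to(0.0)
x=np.array([.5495,-.1171,-.0317])
k=vision.calibration("wrist"); print(np.round(k["T_tool_cam"],3).tolist(),np.round(k["mtx"],1).tolist())
for yaw in (-1.8,88.2,178.2):
    print(yaw, robot.inverse_kinematics([x[0]-.03,x[1]+.03,.32],[180,0,yaw]))
robot.move_to([x[0]-.03,x[1]+.03,.32],[180,0,88.2])
K,E=cal("wrist"); np.savez("w0.npz",K=K,E=E)
im=vision.grab_frame("wrist"); 
obs=[]
for l in ("reset_top","test_top","paddle_press","paddle","switch_box"):
    r=recognise(l,"wrist"); print(l,[(np.round(d["rect"],1).tolist(),round(d["p"],2)) for d in r[:2]])
    if l in PTS and r: obs.append((PTS[l],np.array(r[0]["rect"][:2]),K,E))
if len(obs)==2:
    f=fit(obs,x); x=f.x; print(x,np.degrees(x[2]),f.fun.round(1))
P=[(-.032,.06,.096),(.032,.06,.096),(.06,-.045,.088),(-.0134,-.045,.1436),(-.075,-.1,.075),(-.075,.1,.075),(.075,.1,.075),(.075,-.1,.075)]
im=im[:,:,::-1].copy()
for q in proj(box2w(P,x),K,E): cv2.circle(im,tuple(int(v) for v in q.round()),2,(0,0,255),-1)
cv2.imwrite("pics/w0.png",im); print(robot.current_time_s(),robot.current_contact_force(),robot.current_finger_gap())
```

```text
[[0.001, 0.945, 0.326, 0.085], [1.0, -0.001, 0.002, 0.0], [0.002, 0.326, -0.945, -0.126], [0.0, 0.0, 0.0, 1.0]] [[410.3, 0.0, 319.2], [0.0, 410.3, 232.9], [0.0, 0.0, 1.0]]
-1.8 [-30.11227397  17.22710911  50.33231718  83.62065519 -13.22276617
  85.31070624 -71.77675268]
88.2 [-29.92405958  17.16568248  50.04381822  83.61490752 -13.12043028
  85.29046049  18.12616991]
178.2 [-26.20780997  16.11957051  44.52034971  83.49812382 -11.26979925
  84.95703947 106.36786492]
reset_top [([321.2, 155.2, 44.0, 42.5], 0.76)]
test_top [([371.5, 278.5, 119.3, 74.0], 0.66), ([395.1, 156.9, 43.0, 50.9], 0.59)]
paddle_press [([371.9, 280.5, 119.6, 76.8], 0.77)]
paddle [([372.3, 276.7, 118.6, 74.8], 0.65), ([523.8, 115.6, 86.0, 192.9], 0.62)]
switch_box [([368.5, 197.8, 200.7, 231.5], 0.94)]
[ 0.49658103 -0.11648836 -0.87615146] -50.19978061304405 [  1.3   1.9  -1.4 -66.9]
4.3083 [-0.24779802  0.17587604  0.29766961] 0.001196211468137619
```

View pics/w0.png

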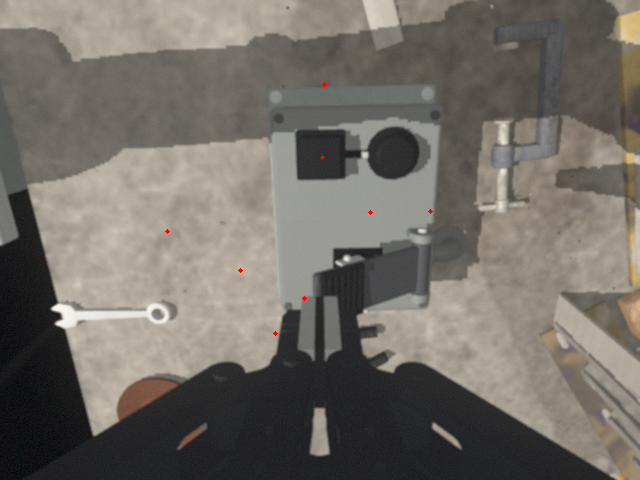

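Run:
```python
from h import *
d=np.load("w0.npz"); K,E=d["K"],d["E"]; Kt,Et=cal("top")
w=[(PTS["reset_top"],np.array((321,155)),K,E),(PTS["test_top"],np.array((394,153.5)),K,E)]
t=[(PTS["reset_top"],np.array((348.3,251.5)),Kt,Et),(PTS["test_top"],np.array((348.3,223)),Kt,Et)]
for o in (w,t,w+t):
    f=fit(o,[.55,-.117,-.03]); print(f.x.round(4),np.degrees(f.x[2]).round(2),f.fun.round(1))
x=f.x
im=vision.grab_frame("wrist")[:,:,::-1].copy()
P=[(-.032,.06,.096),(.032,.06,.096),(.06,-.045,.088),(-.0134,-.045,.1436),(-.075,-.1,.075),(-.075,.1,.075),(.075,.1,.075),(.075,-.1,.075)]
for q in proj(box2w(P,x),K,E): cv2.circle(im,tuple(int(v) for v in q.round()),2,(0,0,255),-1)
cv2.imwrite("pics/w1.png",im[60:360,200:500])
for n in ("reset_top","test_top"): print(n,box2w(PTS[n],x))
```

```text
[ 0.5514 -0.1119 -0.0078] -0.45 [-1.4  0.   1.4  0. ]
[ 0.5495 -0.1151 -0.0187] -1.07 [-0.  0.  0. -0.]
[ 0.5509 -0.1122 -0.0081] -0.46 [-1.9  0.3  0.8  0.4 -1.2 -0.3 -1.5 -0.3]
reset_top [[ 0.51941915 -0.05191654  0.096     ]]
test_top [[ 0.58341707 -0.05243215  0.096     ]]
```

View pics/w1.png

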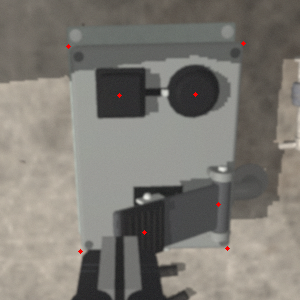

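```bash
cat >> h.py <<'E'
POSE=np.array([.5507,-.113,-.014]); O=[180,0,89.2]; TR=robot.tip_reach
def tip(p): return (box2w(p,POSE)[0]+[0,0,TR]).tolist()
def say(s): print(s,"t",round(robot.current_time_s(),2),"tip",np.round(np.array(robot.current_tool_pos())-[0,0,TR],4),"F",np.round(robot.current_contact_force(),1),flush=True)
def press(n):
    p=PTS[n]; robot.move_to(tip((p[0],p[1],.115)),O); say("above "+n)
    h=robot.line_to(tip((p[0],p[1],.084)),velocity=.04,f_stop=15); say(f"pressed {h}"); robot.pause(.15)
    robot.line_to(tip((p[0],p[1],.125)),velocity=.15); say("up")
def paddle():
    robot.line_to(tip((-.015,.03,.185)),velocity=.25)
    robot.line_to(tip((-.012,-.045,.165)),velocity=.25); say("over paddle")
    robot.line_to(tip((-.024,-.045,.120)),velocity=.12)
    h=robot.line_to(tip((-.032,-.045,.085)),velocity=.05,f_stop=18); say(f"paddle {h}"); robot.pause(.15)
    robot.line_to(tip((-.032,-.045,.125)),velocity=.12)
    robot.line_to(tip((-.032,-.045,.165)),velocity=.2); say("up")
E
python3 - <<'E'
from h import *
press("reset_top")
robot.line_to(tip((-.015,.06,.2)),velocity=.25)
im=vision.grab_frame("side"); cv2.imwrite("pics/s2.png",cv2.resize(im[200:350,260:460,::-1],(800,600),interpolation=2))
im=vision.grab_frame("wrist"); cv2.imwrite("pics/w2.png",im[:,:,::-1])
E
```

```text
above reset_top t 5.14 tip [ 0.5209 -0.0533  0.1163] F [ 0.4 -0.5  0.7]
pressed True t 5.82 tip [ 0.5199 -0.0526  0.0879] F [-1.3 -0.5  6.9]
up t 6.37 tip [ 0.5195 -0.0524  0.1247] F [-1.   0.8 -0.1]
```

View pics/w2.png

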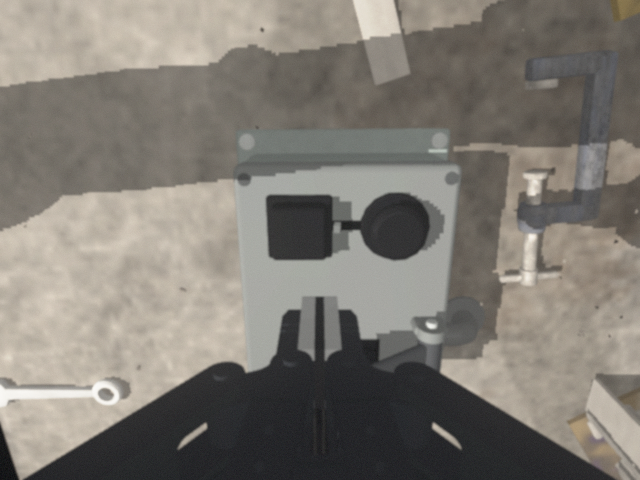

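The pointer has moved to about (337,228), against the reset button, so the shaft is set. Next is the paddle.

Run:
```python
from h import *
paddle()
robot.line_to(tip((-.015,-.01,.22)),velocity=.25)
im=vision.grab_frame("side"); cv2.imwrite("pics/s3.png",cv2.resize(im[200:350,260:460,::-1],(800,600),interpolation=2))
say("end")
```

```text
over paddle t 7.67 tip [ 0.5377 -0.1579  0.1644] F [0.4 0.4 0.7]
paddle True t 8.85 tip [ 0.5199 -0.1579  0.0894] F [-1.4  0.5  7.4]
up t 9.8 tip [ 0.5182 -0.1576  0.1649] F [ 1.  -0.4 -0.8]
end t 10.27 tip [ 0.5345 -0.1226  0.2184] F [-0.8  0.2 -0.1]
```

View pics/s3.png

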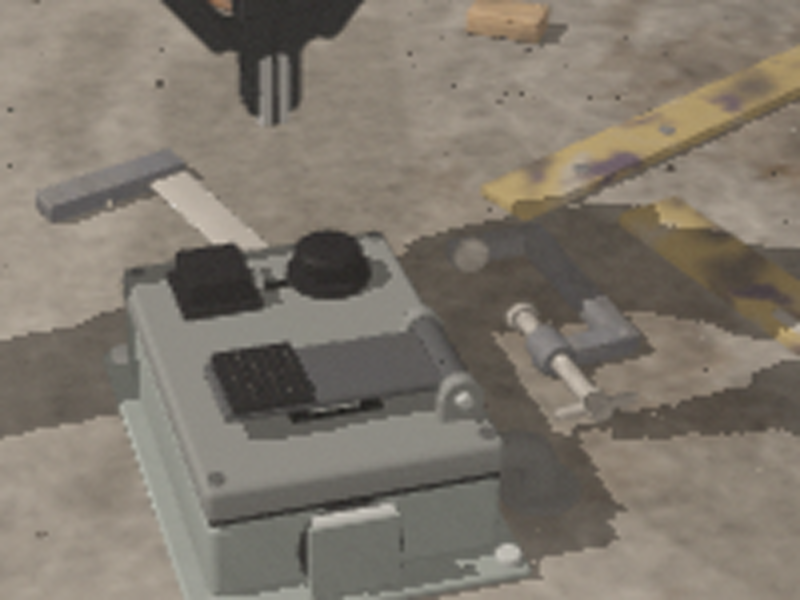

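The paddle at about (330,375) lies level and latched, and the pointer is still on the reset side. Next is the test button.

Run:
```python
from h import *
press("test_top")
robot.pause(.2)
im=vision.grab_frame("side"); cv2.imwrite("pics/s4.png",cv2.resize(im[200:350,260:460,::-1],(800,600),interpolation=2))
say("end")
```

```text
above test_top t 10.87 tip [ 0.5828 -0.0557  0.115 ] F [-0.7 -1.2  0.7]
pressed True t 11.55 tip [ 0.5837 -0.0539  0.0879] F [-1.6  0.9  5. ]
up t 12.1 tip [ 0.5835 -0.0533  0.1247] F [-0.6  0.5 -0.7]
end t 12.35 tip [ 0.5827 -0.0532  0.1237] F [-0.8  0.5 -0.3]
```

View pics/s4.png

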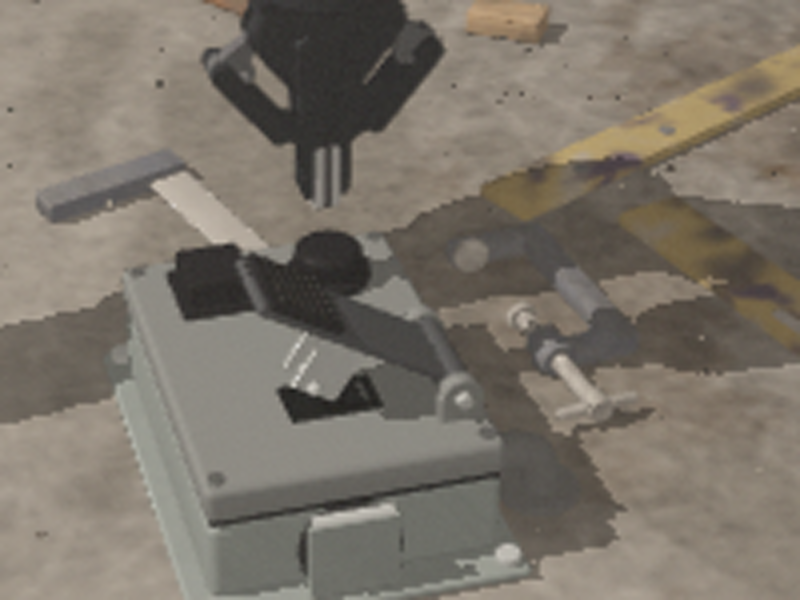

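The paddle has jumped up, with its free end at about (250,280). Next I reset and latch it again.

Run:
```python
from h import *
press("reset_top"); robot.pause(.1)
paddle()
robot.line_to(tip((-.015,-.01,.23)),velocity=.25); robot.pause(.3)
im=vision.grab_frame("side"); cv2.imwrite("pics/s5.png",cv2.resize(im[200:350,260:460,::-1],(800,600),interpolation=2))
say("end")
```

```text
above reset_top t 12.72 tip [ 0.518  -0.0523  0.1144] F [ 0.4 -0.5  1.1]
pressed True t 13.39 tip [ 0.5201 -0.0527  0.0878] F [-2.1  0.1  6.1]
up t 13.94 tip [ 0.5195 -0.0525  0.1247] F [-0.7  0.1 -0.3]
over paddle t 14.93 tip [ 0.5365 -0.1575  0.1628] F [ 0.  -0.1 -0.1]
paddle True t 16.11 tip [ 0.5199 -0.1579  0.0894] F [-1.4  1.5  7.9]
up t 17.06 tip [ 0.5182 -0.1576  0.1649] F [-0.3 -0.   0.1]
end t 17.86 tip [ 0.5348 -0.1232  0.2291] F [0.4 0.6 0.5]
```

View pics/s5.png

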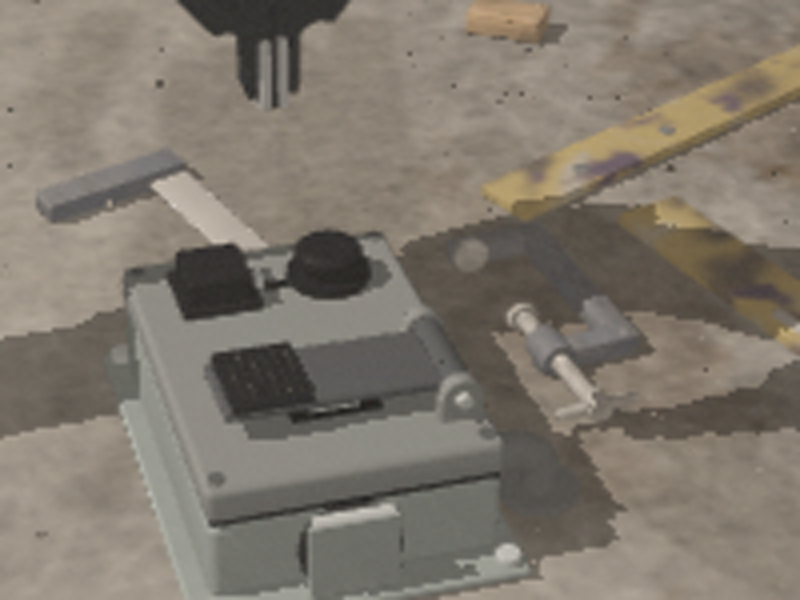

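The paddle at about (330,375) is level and latched, both buttons are out, and the gripper is clear of the box. I'm handing the job in.

```bash
python3 -c "
from station import workorder
print(workorder.close_job())"
```

```text
the job is handed in; nothing more can be done
None
```

The trip test is done and handed in at about 18 s: I reset and latched the switch, tripped it with the test button, then reset and latched it again. The last picture shows the paddle held down and both buttons out, and the arm did not go near the tools; the hand-in call gave no verdict.

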